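Fit the mixing paddle to the potting-soil mixer and hold it down

ROBOT

A 7-joint arm with a two-finger parallel gripper is mounted at the origin on the work surface. World frame = base frame: x ahead of the robot, y to its left, z up, the work surface at z = 0. Lengths are in mm, angles in rad, forces in N, time in s.
With the tool pointing down it reaches from about 425 to 950 mm from the base axis. Payload 4.7 kg.
Tool frame: the origin (TCP) lies at the very end of the fingers, on their centre line; the grasp point (between the pads) lies 19 mm behind it (ctrl.tcp_to_grasp is the distance from the TCP to the grasp point, in mm); z points along the fingers, y is the line along which they close (so a half turn about z gives the same grasp; the last joint's range is limited). The gripper opens to 87 mm and grips with 3 to 60 N. Pads are 19 mm wide; open, the fingers measure 117 mm over their backs; the gripper's body (75 mm by 190 mm) begins 51 mm behind the grasp point.
Start: joints at [1.245, 0.469, -0.049, 1.532, 0.024, 1.141, -0.082], TCP at [197.459, -645.492, 222.573] pointing down, gripper open.
Joint ranges: [-2.59, 2.59], [-0.33, 1.99], [-1.39, 1.29], [0.1, 2.45], [-1.04, 4.18], [0.21, 1.99], [-2.66, 2.66]. Speed limits (rad/s): [2.57, 2.57, 3.14, 3.14, 3.14, 3.14, 3.14].

INTERFACE

Orientations are given as a rotation vector (axis times angle).
In Python, from bench import ctrl, eoat, ik, telemetry, vision, workorder, spot_in, silhouettes gives the robot as it stands. Calls block until the motion is done:
- ctrl.move_to(position, orientation): joint-space move of the TCP to a pose.
- ctrl.move_straight(position, attitude=None, v=150, threshold=None): straight line of the TCP; attitude=None keeps the orientation; v is the mean speed in mm/s. With threshold (N) it stops when the force on the tool has changed by that much, and returns True; else False.
- ctrl.move_j(angles): joint-space move.
- eoat.set_gripper(opening, grip_force=None): opening from 0.0 (shut) to 1.0 (fully open); grip_force is the grip in N (None keeps the last); returns when the fingers have stopped.
- ctrl.wait(seconds).
- ik(position, orientation): joint angles nearest the present ones, or None.
- telemetry.state(): the state.
- vision.camera(name): name is "scene" or "top" or "wrist"; returns a dict with "image" (480x640x3 uint8, red, green, blue), "vfov" (degrees; the focal length in pixels is half the picture's height over the tangent of half this angle, whatever the lens; pixels are square), "cx", "cy" (the principal point, pixels), "R" (3x3) and "t" (3): a world point X has camera coordinates R X + t; the wrist camera has in their place "T_tool_cam" (4x4, takes a point from camera to tool coordinates, whose origin is the TCP and whose axes are the flange's). Camera axes: x right, y down, z forward; pixel columns grow to the right and rows downward; lengths in mm; the calibration is good to about 2 mm. A picture is of the moment at which its call begins: read the wrist's pose just before it. There is no depth.
A pose or a line that the arm cannot do raises ctrl.IKError and nothing moves.
- workorder.close_job(): hands the job in; it is judged then, once.
Trained networks look in a picture, given as the dict that the camera call returned (one of the last four; its "shot" number tells which), for a name from the list of things; names that differ only in an ending like _2 or _b are one class to them, and where a whole thing is asked for, a point or a joint stands for the part that bears it (a point fixed in the world has none). Each returns a list of dicts, best first, with "p" (0 to 1); they miss things now and then, are a little off and sometimes report something else, mostly with a low value. They report only what shows in the picture. A call takes as long as a camera call. They do not tell look-alikes from the thing itself.
- spot_in(picture, label): "position" ([column, row] in pixels, amid what is visible of it).
- silhouettes(picture, label): "region" (480x640 bool, what is visible of it) and "position" ([column, row] in pixels, amid what is visible of it).
The state is a dict: "time_s": time; "joint_positions": joint angles; "joint_vel": joint speeds; "tau": joint torques, N m; "tool_pos": TCP position; "tcp_rot": TCP orientation; "force": force on the tool from outside, world axes, zero at the start; "ft_torque": the same for the moment, N m; "width": opening from 0.0 (shut) to 1.0 (fully open); "gripper_force": force on a finger pad.
Only numpy, scipy, OpenCV 4.12 (cv2) and the standard library are available. Lean on these libraries where they do the work, as an engineer would, in place of code of your own. Each camera call takes 0.05 s, during which the arm holds its last target. There are 200 camera calls.

TASK

Slide the flat orange mixing paddle straight up out of its slotted wooden rack, turn it until the cross-shaped splines of its stem line up with the slots of the white coupling in the middle of the green soil mixer, and slide the stem fully home. Then push the paddle and the sprung coupling down to the stop, and finish like that: still gripping the paddle and keeping it pressed down. Leave the white pot, the green tray and the glass jar where they are.

Things in the scene. Friction and masses are not known exactly. Their poses are not given: they have to be found in the camera images.
- paddle: Loose flat orange paddle, 160 g, upright in the rack. Origin: foot of its stem; z up, y along blade width, x through thickness. Steel stem z 0-27.5 mm: ribs along x and y, 36 mm across, 7 thick, lowest 3.5 mm wedge-shaped; meshes every quarter turn. Collar dia 42, z 27.5-35.5. Blade z 35.5-130.5, 84 wide, 8 thick: open frame, top bar z 104.5-130.5, middle spine 14 wide below it.
- paddle_grip (a point): Middle of the paddle's top bar, 117.5 mm above the stem's foot, 13 mm below the blade's top edge; the natural place to pinch it, across the 8 mm thickness (own x). Axes as the paddle's.
- rack: Fixed wooden rack holding the paddle. Base 56 x 130 x 10 mm; two posts 106 mm high, 36 thick along x, 35 to 56 mm either side of the middle along y, with upright 11 mm grooves, open on top, for the blade's sides. Blade stands on ledges 50 mm up: stem foot at 14.5 mm, top edge at 145; blade free of the grooves once raised 56 mm, stem clear of the posts at 92. Origin: centre of underside, z up.
- mixer: Fixed round green mixer base, 200 mm in diameter and 50 mm high, with a shallow steel tub wall (176 mm outside diameter, rim 74 mm above the table) on top and the white coupling in its middle. Origin: centre of the underside, z up.
- coupling_mouth (a point): Centre of the top of the white coupling (dia 70 mm), 92 mm above the table when up; moves down with it. x and y run along its crossed slots, z up. Slots 10 mm wide, 30 deep, reaching 31 mm from the middle, between four white lands over a black floor. It does not turn. Stem fully home: collar on the lands, stem foot 27.5 mm below this point.
- coupling (a joint): How far the coupling is pushed down, in m: 0 up, 0.012 at its stop. A spring pushes it up, with about 4.5 N at the top and 12 N at the stop, so that the paddle's own weight does not move it.
- pot: White ceramic plant pot, 112 mm across the rim, 100 mm high, loose; origin at the centre of its underside. Bystander.
- tray: Green plastic tray, 90 x 140 x 45 mm, loose; origin at the centre of its underside. Bystander.
- jar: Closed glass jar with a steel lid, 76 mm in diameter, 110 mm high, loose; origin at the centre of its underside. Bystander.
Things that resemble listed ones, but are neither listed nor needed, are in the scene too. What is shaped like the mixer but purple is not meant.

How it is judged:
By the outcome, as a careful person would: the job done as asked, in the order asked, and still so for the second after the job is handed in, while the arm keeps its last pose, push and grip.
It also fails if it takes over 43 s, if anything falls off the work surface, if the arm or the gripper's body presses on something with over 40 N, if the wrist force passes 120 N, or if a joint passes its speed limit or range.

## Working session

There is one attempt and no reset: what is moved stays moved. The work goes in short steps, each a Python script; the robot and the scene stay as the last script left them, time stands still between calls to the robot, and variables do not carry over. Pictures are saved under pics/ and viewed, at most 10 in all, crops included, and the job is handed in when it is done.

```bash
mkdir -p pics; ls
python3 - <<'E'
from bench import *
import cv2,numpy as np
for n in("scene","top"):
    p=vision.camera(n); cv2.imwrite(f"pics/{n}1.png",p["image"][:,:,::-1])
    print(n,p["vfov"],p["cx"],p["cy"],np.round(p["R"],4).tolist(),np.round(p["t"],1).tolist())
    for l in("paddle","rack","mixer","coupling_mouth"):
        print(l,[(np.round(d["position"]).tolist(),round(d["p"],2)) for d in spot_in(p,l)])
s=telemetry.state();print(s["time_s"],s["tcp_rot"],s["tool_pos"])
E
```

```text
pics
scene 56.19165803930855 319.9879431485036 236.84440802821408 [[-0.8396, 0.5427, 0.0233], [0.328, 0.5407, -0.7746], [-0.433, -0.6427, -0.632]] [551.3, -86.7, 1245.8]
paddle [([424.0, 309.0], 0.73), ([426.0, 278.0], 0.69)]
rack [([433.0, 306.0], 0.75)]
mixer [([279.0, 162.0], 0.91), ([309.0, 219.0], 0.64)]
coupling_mouth [([314.0, 202.0], 0.97), ([281.0, 148.0], 0.87)]
top 49.0262052684948 311.42193397270296 243.46258264788028 [[-0.0263, -0.9996, 0.0031], [-0.9913, 0.0257, -0.1291], [0.129, -0.0065, -0.9916]] [-34.6, 618.3, 1435.7]
paddle [([241.0, 289.0], 0.74)]
rack [([245.0, 292.0], 0.63)]
mixer [([470.0, 287.0], 0.65), ([371.0, 270.0], 0.58)]
coupling_mouth [([373.0, 268.0], 0.64), ([476.0, 285.0], 0.64)]
0.5 [-3.10702036e+00 -4.64567877e-01 -6.63264859e-05] [ 197.47054473 -645.45702215  222.53487806]
```

View pics/scene1.png

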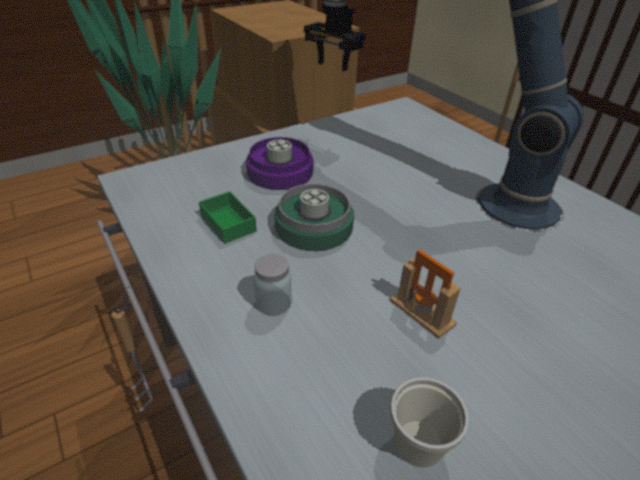

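View pics/top1.png

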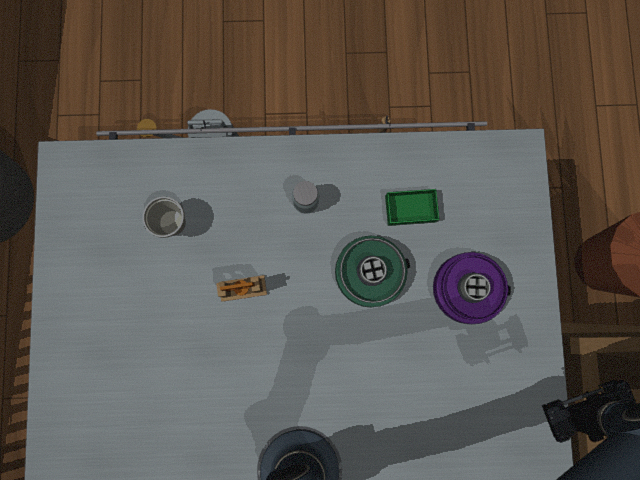

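The scene shows one paddle (scene 432,270; top 241,288). There are two mixer-like bases: green (scene 314,202; top 373,269) and purple (scene 280,150; top 477,287). I choose the green one, and will check it from the wrist camera on the way to the paddle.

```bash
cat > h.py <<'E'
from bench import *
import cv2,numpy as np
from scipy.spatial.transform import Rotation as Ro
def f(p): return 240/np.tan(np.radians(p["vfov"]/2))
def pose(p,s=None):
    """camera-to-world R,c"""
    if "R" in p: R=np.array(p["R"]); return R.T,-R.T@np.array(p["t"])
    Rt=Ro.from_rotvec(s["tcp_rot"]).as_matrix(); T=np.array(p["T_tool_cam"])
    return Rt@T[:3,:3], Rt@T[:3,3]+np.array(s["tool_pos"])
def at_z(p,uv,z,s=None):
    R,c=pose(p,s); uv=np.atleast_2d(uv).astype(float)
    d=np.c_[(uv[:,0]-p["cx"])/f(p),(uv[:,1]-p["cy"])/f(p),np.ones(len(uv))]@R.T
    return c+d*((z-c[2])/d[:,2])[:,None]
def proj(p,X,s=None):
    R,c=pose(p,s); q=(np.atleast_2d(X)-c)@R; return q[:,:2]/q[:,2:]*f(p)+[p["cx"],p["cy"]]
def down(yaw):
    """tool pointing down, tool y (closing line) at angle yaw from world x"""
    y=np.array([np.cos(yaw),np.sin(yaw),0]); z=np.array([0,0,-1.]); x=np.cross(y,z)
    return Ro.from_matrix(np.c_[x,y,z]).as_rotvec()
def yaw_now(s): 
    y=Ro.from_rotvec(s["tcp_rot"]).as_matrix()[:,1]; return np.arctan2(y[1],y[0])
def shot(name):
    s=telemetry.state(); p=vision.camera("wrist"); cv2.imwrite(f"pics/{name}.png",p["image"][:,:,::-1]); return p,s
E
python3 - <<'E'
from h import *
t=vision.camera("top"); sc=vision.camera("scene")
print("coup",at_z(t,[373,269],92),at_z(sc,[314,199],92))
print("pad",at_z(t,[[222,290],[264,284],[241,288]],145).round(), at_z(sc,[[418,252],[452,272]],145).round())
w=vision.camera("wrist"); print(np.round(w["T_tool_cam"],3).tolist(),w["vfov"],w["cx"],w["cy"])
s=telemetry.state();print(yaw_now(s))
c=at_z(t,[373,269],92)[0]
for yaw in np.arange(-3,3.1,.5):
    q=ik([c[0],c[1],330],down(yaw)); q2=ik([450,150,300],down(yaw)); print(round(yaw,1),None if q is None else np.round(q,2),None if q2 is None else np.round(q2,2))
E
```

```text
coup [[ 536.90658819 -214.12292539   92.        ]] [[ 543.08992183 -206.15709892   92.        ]]
pad [[489. 183. 145.]
 [501.  75. 145.]
 [493. 134. 145.]] [[510. 113. 145.]
 [495. 187. 145.]]
[[0.001, -0.954, -0.301, 83.169], [1.0, 0.001, 0.001, -0.789], [-0.001, -0.301, 0.954, -163.789], [0.0, 0.0, 0.0, 1.0]] 69.16259347373779 323.8862590784896 236.88471389289353
-1.2739886603633785
-3.0 [-0.52  0.37  1.12  1.66 -0.34  1.32 -2.34] [ 0.69  0.28 -1.3   1.84  0.28  1.24  2.6 ]
-2.5 [ 0.42  0.24 -0.14  1.62  0.04  1.29 -2.23] None
-2.0 [ 0.48  0.25 -0.21  1.61  0.05  1.29 -1.74] [ 0.58  0.21 -1.12  1.84  0.2   1.22 -2.6 ]
-1.5 [ 0.55  0.25 -0.3   1.61  0.08  1.29 -1.26] [ 0.57  0.2  -1.1   1.84  0.19  1.21 -2.1 ]
-1.0 [ 0.6   0.26 -0.37  1.61  0.1   1.29 -0.78] [ 0.56  0.2  -1.1   1.84  0.19  1.21 -1.6 ]
-0.5 [ 0.67  0.27 -0.46  1.6   0.12  1.3  -0.31] [ 0.59  0.22 -1.14  1.84  0.21  1.22 -1.11]
0.0 [ 0.75  0.28 -0.56  1.6   0.15  1.3   0.17] [ 0.62  0.23 -1.18  1.84  0.22  1.22 -0.63]
0.5 [ 0.8   0.3  -0.63  1.59  0.18  1.31  0.64] [ 0.65  0.24 -1.22  1.84  0.24  1.23 -0.15]
1.0 [ 0.83  0.3  -0.68  1.59  0.19  1.31  1.13] [ 0.68  0.27 -1.27  1.84  0.27  1.24  0.33]
1.5 [ 0.9   0.32 -0.77  1.59  0.23  1.32  1.6 ] [ 0.7   0.28 -1.31  1.84  0.29  1.24  0.8 ]
2.0 [ 1.14  0.46 -1.17  1.58  0.43  1.39  1.93] [ 0.62  0.23 -1.18  1.84  0.22  1.22  1.37]
2.5 [ 1.14  0.46 -1.17  1.58  0.43  1.39  2.43] [ 0.62  0.23 -1.18  1.84  0.22  1.22  1.87]
3.0 [-0.52  0.37  1.12  1.66 -0.34  1.32 -2.62] [ 0.62  0.23 -1.18  1.84  0.22  1.22  2.37]
```

```bash
cat >> h.py <<'E'
def rect(p,s,c,z,half=50,k=6):
    """top-down picture at height z: column=+x, row=+y, k px/mm"""
    n=2*half*k; W=np.array([[-half,-half],[half,-half],[half,half],[-half,half]])+c[:2]
    uv=proj(p,np.c_[W,np.full(4,z)],s).astype(np.float32)
    H=cv2.getPerspectiveTransform(uv,np.float32([[0,0],[n,0],[n,n],[0,n]]))
    return cv2.warpPerspective(np.ascontiguousarray(p["image"][:,:,::-1]),H,(n,n))
E
python3 - <<'E'
from h import *
c=np.array([540,-210.])
ctrl.move_to([*c,200],down(-2.0)); 
for i,y in enumerate((-2.0,1.14)):
    ctrl.move_to([*c,165],down(y)); ctrl.wait(.2)
    p,s=shot(f"m{i}"); cv2.imwrite(f"pics/r{i}.png",rect(p,s,c,92)); np.savez(f"m{i}.npz",**{k:v for k,v in p.items()},tool_pos=s["tool_pos"],tcp_rot=s["tcp_rot"])
    print(s["time_s"],s["tool_pos"])
a=[cv2.resize(cv2.imread(f"pics/r{i}.png"),(400,400)) for i in(0,1)]
cv2.imwrite("pics/v1.png",np.hstack(a))
E
```

```text
3.1167 [ 540.82333692 -210.49126436  166.41970762]
5.7667 [ 540.01758266 -209.93683892  165.00277441]
```

View pics/v1.png

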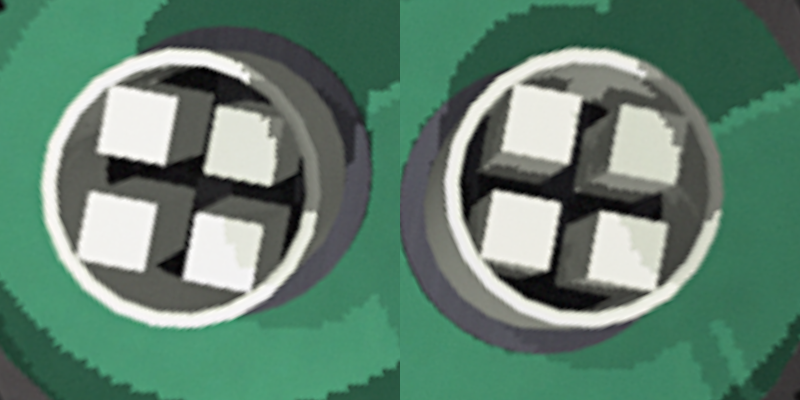

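The close crop shows the green mixer's coupling: four white lands around a black cross at about (180,187) in the left view and (583,187) in the right one, turned by roughly 10°. Next I fit it, then move on to the paddle.

```bash
cat >> h.py <<'E'
from scipy.optimize import minimize
def fit_cross(img,k=6,half=50,c=(0,0)):
    g=cv2.GaussianBlur(img,(0,0),3).max(2).astype(float); g=np.clip((g-120)/60,0,1)
    a=np.arange(-29,29.1,.5); X,Y=np.meshgrid(a,a); m=np.hypot(X,Y)<29; X,Y=X[m],Y[m]
    def cost(v):
        co,si=np.cos(v[2]),np.sin(v[2])
        u=((v[0]+co*X-si*Y)+half)*k; w=((v[1]+si*X+co*Y)+half)*k
        val=cv2.remap(g.astype(np.float32),u.astype(np.float32)[None],w.astype(np.float32)[None],cv2.INTER_LINEAR)[0]
        A,B=abs(X),abs(Y); land=(A>5)&(B>5)&(A<v[3])&(B<v[3])
        return np.mean((val-land)**2)
    best=min(((cost((x,y,t,22.5)),(x,y,t,22.5)) for x in range(-8,9,2) for y in range(-8,9,2) for t in np.arange(-.7,.75,.1)))
    r=minimize(cost,best[1],method="Nelder-Mead",options=dict(initial_simplex=np.array(best[1])+np.vstack([np.zeros(4),np.diag([1.5,1.5,.08,2])])))
    return r.x,r.fun
E
python3 - <<'E'
from h import *
for i in(0,1): print(fit_cross(cv2.imread(f"pics/r{i}.png")))
c=np.array([500,147.])
ctrl.move_straight([540,-210,240],v=250)
ctrl.move_to([*c,240],down(0.2)); ctrl.wait(.2)
p,s=shot("p0"); print(s["time_s"],s["tool_pos"],s["joint_positions"])
print(proj(p,[[500,147,145]],s))
m=silhouettes(p,"paddle"); print([(d["position"],d["p"]) for d in m])
if m: np.save("mask.npy",m[0]["region"])
E
```

```text
(array([-5.11271414, -2.8618522 ,  0.1921385 , 22.32957948]), np.float64(0.021250108256936073))
(array([-4.02329553, -2.99097117,  0.1927304 , 22.3292857 ]), np.float64(0.029187751933932304))
7.8333 [500.37887671 145.95136997 239.7507063 ] [ 0.32948415  0.30752857 -0.84548937  1.83802297  0.25559658  1.10963441
 -0.40972767]
[[323.76250527 238.21128611]]
[([325.4, 213.0], 0.91)]
```

View pics/p0.png

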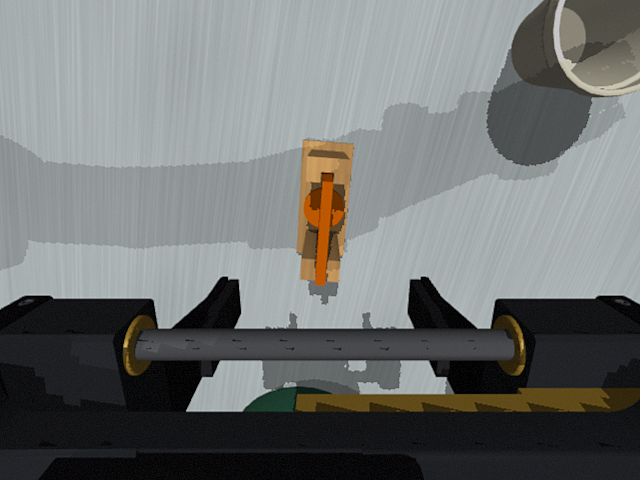

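The top edge of the paddle runs from (328,173) to (320,284), with the collar below it at (324,208) and the rack around it. I'll measure its line at z=145.

Run:
```python
from h import *
c=np.array([500,147.])
for i,y in enumerate((0.2,0.2+np.pi) ):
    if i:
        try: ctrl.move_to([*c,240],down(y))
        except ctrl.IKError as e: print("ik",e); break
        ctrl.wait(.2)
    p,s=shot(f"p{i+1}")
    hsv=cv2.cvtColor(rect(p,s,c,145,60,5),cv2.COLOR_BGR2HSV)
    m=((hsv[...,0]>4)&(hsv[...,0]<16)&(hsv[...,1]>215)).astype(np.uint8)
    cv2.imwrite(f"pics/q{i}.png",np.hstack([rect(p,s,c,145,60,5),cv2.merge([m*255]*3)]))
    o=cv2.morphologyEx(m,cv2.MORPH_OPEN,np.ones((5,5)))
    pts=np.argwhere(o)[:,::-1].astype(np.float32)
    print(s["time_s"],s["tool_pos"],cv2.minAreaRect(pts),len(pts))
a=[cv2.resize(cv2.imread(f"pics/q{j}.png"),(600,300)) for j in range(i+1) if j<2]
cv2.imwrite("pics/v2.png",np.vstack(a))
```

```text
7.9333 [500.2479028  146.3347708  239.89744553] ((271.2197570800781, 326.8915710449219), (446.4737548828125, 152.37464904785156), 87.54327392578125) 31179
10.7083 [500.02570897 147.02544687 240.01618217] ((299.5942077636719, 297.0322265625), (124.44546508789062, 451.4447021484375), 18.88608741760254) 17832
```

View pics/v2.png

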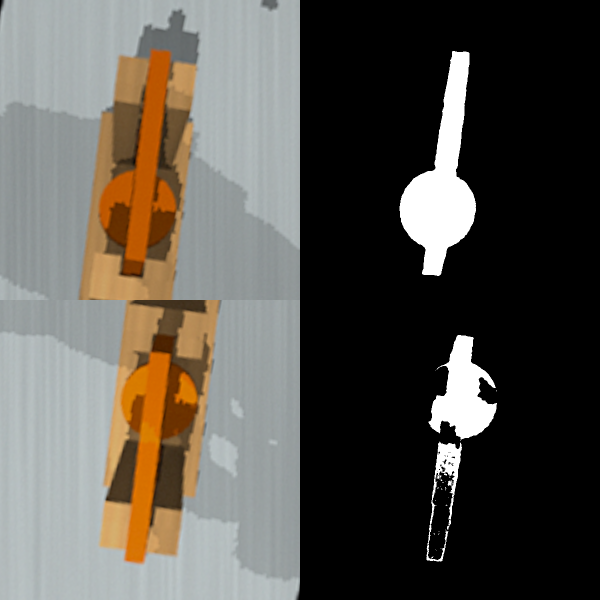

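Run:
```python
from h import *
c=np.array([499.,149.5]); y=0.123
ctrl.move_to([*c,200],down(y)); ctrl.wait(.1)
print(ctrl.move_straight([*c,113],v=120,threshold=8)); s=telemetry.state(); print(s["tool_pos"],s["force"],yaw_now(s))
eoat.set_gripper(0.0,50); s=telemetry.state(); print(s["time_s"],s["width"]*87,s["gripper_force"],s["force"],s["tool_pos"])
print(ctrl.move_straight([*c,135],v=60,threshold=12)); s=telemetry.state(); print(s["force"],s["tool_pos"])
print(ctrl.move_straight([*c,250],v=150,threshold=12)); s=telemetry.state(); print(s["time_s"],s["force"],s["width"]*87,s["gripper_force"],s["tool_pos"])
p=vision.camera("scene"); uv=proj(p,[[499,149.5,230]])[0].astype(int)
cv2.imwrite("pics/g.png",cv2.resize(np.ascontiguousarray(p["image"][uv[1]-70:uv[1]+110,uv[0]-100:uv[0]+100,::-1]),None,fx=3,fy=3))
```

```text
False
[499.60812976 149.40969422 113.51457012] [ 0.01521843 -0.15096306 -1.00245669] 0.12274435140279741
15.0167 7.430690430596809 49.98114729300141 [ 0.04839515  0.7413632  -0.56690499] [499.00023648 149.51921877 112.9784203 ]
False
[-0.86240963 -0.27988841 -2.33812145] [498.99907557 149.66696636 135.29034701]
False
16.45 [-0.38912734  0.08302795 -1.75583986] 7.263153076022175 49.97924244962633 [498.21064023 149.51216306 249.12129742]
```

View pics/g.png

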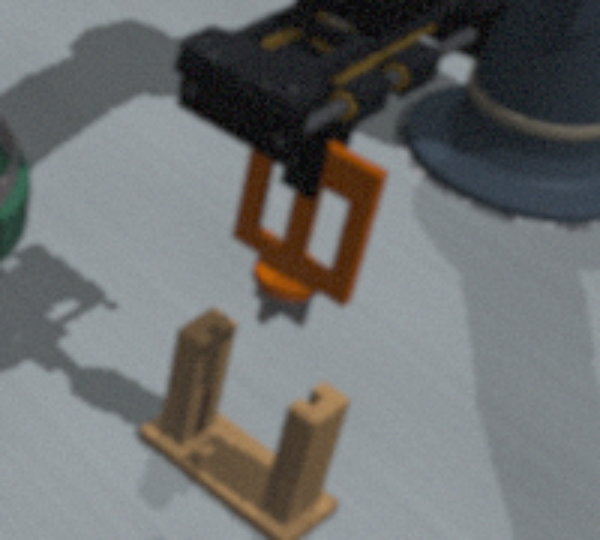

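The grasp is good: the paddle hangs upright at (310,220), clear of the rack. Next is the coupling.

Run:
```python
from h import *
c=np.array([535.4,-212.9]); y=0.1925
ctrl.move_to([*c,240],down(y)); ctrl.move_straight([*c,205],v=100); ctrl.wait(.3)
s=telemetry.state(); print(s["time_s"],s["tool_pos"],yaw_now(s),s["force"])
print(ctrl.move_straight([*c,182],v=30,threshold=3)); s=telemetry.state(); print(s["time_s"],s["tool_pos"],s["force"],s["ft_torque"])
p=vision.camera("wrist"); cv2.imwrite("pics/w.png",p["image"][:,:,::-1])
```

```text
18.6667 [ 535.62118801 -213.08329343  205.44595958] 0.1924331326433712 [-0.69877498  0.05915494 -1.08667564]
False
19.5833 [ 535.30755412 -213.17626315  182.01551803] [-0.1798411  -2.986765   -2.55300089] [-0.38119207 -0.13616127  0.0155009 ]
```

View pics/w.png

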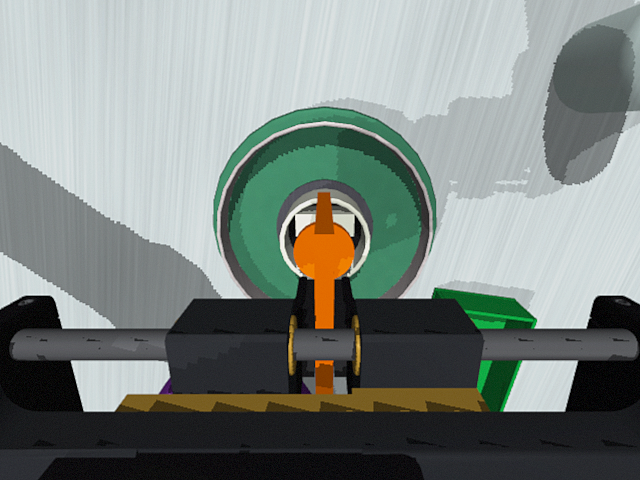

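The stem has entered the slots by 8 mm, with about 3 N of side force along -y. I'll ease off in that direction and slide it home.

Run:
```python
from h import *
s=telemetry.state(); c=np.array([535.4,-212.9])
for k in range(3):
    ctrl.wait(.15); F=np.array(telemetry.state()["force"]); print(k,c,F.round(2))
    if np.hypot(*F[:2])<1: break
    c=c+F[:2]/np.hypot(*F[:2])*0.7
    ctrl.move_straight([*c,182],v=20)
for z in (174,168,164,160):
    hit=ctrl.move_straight([*c,z],v=25,threshold=4); ctrl.wait(.1); s=telemetry.state()
    print(z,hit,s["time_s"],s["tool_pos"].round(2) if hasattr(s["tool_pos"],"round") else s["tool_pos"],np.round(s["force"],2),np.round(s["ft_torque"],2))
    if hit: break
```

```text
0 [ 535.4 -212.9] [ 0.53 -1.35 -2.56]
1 [ 535.65753066 -213.55090549] [-0.48  0.08 -1.27]
174 False 20.75 [ 535.59 -213.49  173.95] [ 0.22 -0.25 -2.24] [-0.09 -0.1   0.02]
168 False 21.2417 [ 535.59 -213.51  167.98] [ 0.3  -0.27 -1.46] [-0.05 -0.14  0.01]
164 False 21.65 [ 535.61 -213.51  163.96] [ 0.37 -0.32 -0.97] [-0.05 -0.11  0.01]
160 True 21.9583 [ 535.85 -213.73  161.27] [0.03 1.19 3.69] [ 0.02 -0.2  -0.01]
```

The stem seated at TCP z≈162, where the collar meets the lands. Now I press down to the stop.

Run:
```python
from h import *
eoat.set_gripper(0.0,60)
c=np.array([535.66,-213.55])
for z in (158,154,152,151,150,149,148,147,146):
    ctrl.move_straight([*c,z],v=25); ctrl.wait(.1); s=telemetry.state()
    print(z,round(s["time_s"],2),np.round(s["tool_pos"],2),np.round(s["force"],2),np.round(s["ft_torque"],2),round(s["gripper_force"],1))
    if s["force"][2]>20: break
p=vision.camera("wrist"); cv2.imwrite("pics/e.png",p["image"][:,:,::-1])
p=vision.camera("scene"); uv=proj(p,[[535.5,-213,130]])[0].astype(int)
cv2.imwrite("pics/e2.png",cv2.resize(np.ascontiguousarray(p["image"][uv[1]-70:uv[1]+70,uv[0]-80:uv[0]+80,::-1]),None,fx=4,fy=4))
```

```text
158 22.53 [ 535.89 -213.74  158.33] [-0.52 -0.5   5.07] [-0.07 -0.17  0.  ] 60.0
154 22.94 [ 535.93 -213.76  154.62] [-0.73  0.37  7.49] [ 0.07 -0.04  0.03] 60.0
152 23.29 [ 535.98 -213.78  152.83] [-0.92  0.82  8.2 ] [ 0.11  0.02 -0.01] 60.0
151 23.64 [ 535.95 -213.8   151.9 ] [-0.34  1.27  9.55] [0.14 0.08 0.01] 60.0
150 23.99 [ 535.95 -213.82  150.97] [-1.39  0.69  9.95] [0.18 0.09 0.  ] 60.0
149 24.34 [ 536.11 -213.95  150.92] [-2.71  2.18 15.21] [ 0.55  0.51 -0.  ] 60.0
148 24.69 [ 536.25 -214.11  150.88] [-3.84  2.88 21.91] [0.88 0.97 0.01] 60.0
```

View pics/e2.png

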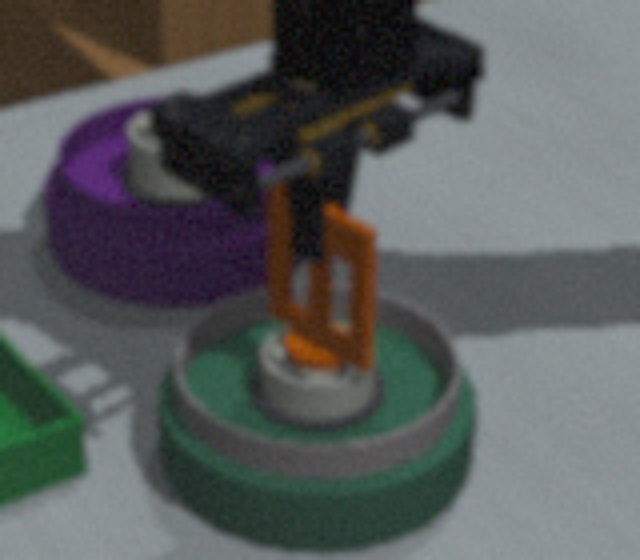

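The picture shows the collar on the white coupling at (315,350) with the paddle still gripped. The force rises steeply at TCP z=150.9, which is 12 mm below the seated height, so the coupling is at its stop. I'm handing in.

```bash
python3 -c "
from bench import *
s=telemetry.state();print(s['time_s'],s['force'],s['tool_pos'])
print(workorder.close_job())"
```

```text
24.7917 [-4.02655411  3.11852226 22.13319364] [ 536.2678126  -214.07821139  150.881351  ]
the job is handed in; nothing more can be done
None
```

I slid the paddle out of the rack and seated its stem in the green mixer's coupling. I then pressed it 12 mm down to the stop and handed the job in at 24.8 s, still gripped and pushing with about 22 N.

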